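Unbar the offcut bin and hold its flap open

ROBOT

A 6-joint arm with a two-finger parallel gripper is mounted at the origin on the work surface. World frame = base frame: x ahead of the robot, y to its left, z up, the work surface at z = 0. Lengths are in m, angles in degrees, forces in N, time in s.
With the tool pointing down it reaches from about 0.3 to 0.75 m from the base axis. Payload 8.5 kg.
Tool frame: the origin (TCP) lies at the very end of the fingers, on their centre line; the grasp point (between the pads) lies 19 mm behind it (env.grasp_offset is the distance from the TCP to the grasp point, in m); y points along the fingers, z is the direction in which the jaws open and shut, and the axes are right-handed (so a half turn about y gives the same grasp; the last joint's range is limited). The gripper opens to 85 mm and grips with 20 to 120 N. Pads are 22 mm wide; open, the fingers measure 114 mm over their backs; the gripper's body (76 mm by 85 mm) begins 54 mm behind the grasp point. The pads swing forward as they close: fully open they stand 13 mm farther back than shut.
Start: joints at [57.221, 21.807, 74.336, -0, 83.858, -12.336], TCP at [0.192, 0.515, 0.231] pointing down, gripper open.
Joint ranges: [-178.18, 178.18], [-50.72, 133.34], [12.68, 142.11], [-81.47, 261.47], [9.98, 163.14], [-165.26, 165.26]. Speed limits (degrees/s): [136.94, 136.94, 180, 180, 180, 180].

INTERFACE

Orientations are given as a 3x3 rotation matrix whose columns are the frame's x, y, z axes.
In Python, from rig import env gives the robot as it stands. The module is installed in compiled form; this text tells all that it offers.
- The arm moves only by the shell command python3 -m pendant 'ROWS' [FORCE]. ROWS is JSON, a list of rows, each a list of 3 entries, a list of its own where there are three numbers: the shift along the world's x, y, z as a fraction of full scale, then the turn about the world's z as a fraction of full scale, then the opening, from 0 (shut) to 1 (fully open). A call has 1 to 12 rows; each row shifts and turns the commanded pose from where the row before left it; what a row does not reach is not made up. Full scale, the value 1, is 30 mm for a shift and 5 degrees for a turn. A row lasts 1/12 s, in which the tool goes at most 41.7 mm and 7.16 degrees, less where a joint would pass 70% of its speed; a pose out of reach is approached as far as the arm can. A call with a number of a shift or a turn outside -1 to 1 is refused whole. A call with a gripper value outside its range is refused whole. The fingers move at their own pace and stop on an object; FORCE is the grip in N (left out, the last holds). Time passes only in rows, so rows that do not move let the fingers close. It gives the time, the measured TCP pose, the force and the opening at its end, in the units of the state.
- env.observe(): the state, without advancing time (a new reading comes with each control period).
- env.get_image(name): name is "scene" or "top"; returns (picture, depth): 480x640x3 uint8, red, green, blue; 480x640 float32, m along the optical axis (not along the pixel's ray), 0 where there is no reading.
- env.camera_model(name): a dict with "camera_matrix" (3x3 intrinsics, pixels), "dist_coeffs" ([k1, k2, p1, p2, k3] as OpenCV has them; the pictures are not rectified), "R" (3x3) and "t" (3): a world point X has camera coordinates R X + t. Camera axes: x right, y down, z forward; pixel columns grow to the right and rows downward; lengths in m; the calibration is good to about 2 mm. A picture is of the moment at which its call begins. camera_model takes no time and is no camera call.
- env.close_job(): hands the job in, once; it reports no verdict.
The state is a dict: "time_s": time; "q": joint angles; "qvel": joint speeds; "joint_efforts": joint torques, N m; "position": TCP position; "tool_rot": TCP orientation; "ft_force": force on the tool from outside, world axes, zero at the start; "wrist_torque": the same for the moment, N m; "grip_width": finger opening in m.
Only numpy, scipy, OpenCV 4.12 (cv2) and the standard library are available. Lean on these libraries where they do the work, as an engineer would, in place of code of your own. Each camera call takes 0.05 s, during which the arm holds its last target.

TASK

The offcut bin's front flap is sprung shut and barred by a wooden bar hung in two hooks. Lift the bar up out of the hooks and lay it down on the bench clear of the bin (do not drop it); then pull the flap open to 40 degrees from upright and finish while still holding it there with the gripper, so that a workmate can clear the bin. Leave the glue bottle, the jar and the tape roll where they are.

Things in the scene. Friction and masses are not known exactly. Their poses are not given: they have to be found in the camera images.
- bin: Fixed open-topped plywood bin, 200 mm deep (x), 300 mm wide (y), sides and back 112 mm high. Origin: centre of its underside, on the bench; x points from the flap to the back, z up; the flap side (-x) faces roughly to the robot. The flap (outer face at x = -100 mm) stands between two posts, 165 mm high, at y = -140 and +140 mm.
- hook_left (a point): Middle of the slot of the steel hook on the bin's +y post, at the level of its floor: x = -165, y = 140, z = 115 mm in the bin's frame. Each hook is a flat arm 20 mm wide that reaches from the post to x = -190 mm, with an upturned end and an inner tooth, both 22 mm higher than the floor, 37 mm apart. The flap passes between the hooks.
- hook_right (a point): The same on the other hook, on the bin's -y post (y = -140 mm).
- bar_mid (a point): Centre of the loose wooden bar: batten 340 mm long (own y), 22 mm thick (own x), 40 mm high (own z), 0.15 to 0.25 kg. At the start it lies along the bin's y in both hooks, its top 155 mm above the bench; it must rise 25 mm to clear them. 54 mm are free between bar and flap. Laid on the bench its centre is 20 mm (on edge, as hung) or 11 mm (flat) up.
- flap (a joint): Angle of the flap in rad: 0 = upright and shut, grows as the top edge tips forwards (bin's -x, towards the robot); 40 degrees = 0.698; stop at 1.15. A spring always pulls it shut: at the handle about 4 N when shut, 6 N at 40 degrees. With the bar in its hooks it opens only about 0.4 rad.
- flap_handle (a point): Middle of the flap's handle: round steel rod 12 mm thick, 110 mm long along the bin's y, standing on the flap's top edge on a leg at each end; 34 mm gap between rod and edge. Flap: plywood 254 mm wide, 150 mm high, 12 mm thick. Shut, the handle is 205 mm above the bench, the bin's highest part; it turns with the flap, 190 mm from the hinge line.
- flap_hinge (a point): Middle of the flap's hinge line (along the bin's y) at its lower edge, 15 mm above the bench, x = -94 mm in the bin's frame.
- glue_mid (a point): Centre of a loose glue bottle standing beside the bin, 60 mm across, 160 mm high. To be left alone.
- jar_mid (a point): Centre of a loose clear jar standing beside the bin, 64 mm across, 85 mm high. To be left alone.
- tape_mid (a point): Centre of a loose cardboard-brown tape roll lying flat beside the bin, 96 mm across, 25 mm high. To be left alone.

How it is judged (in metres and radians):
On the way, in this order (a step that is already met when the one before it is completed fails the run):
1. the bar is lifted up out of both hooks by the gripper (z of bar_mid in the frame of bin above 0.158 m and contact force between the fingers and bar above 0.5 N and contact force between bar and bin below 0.2 N), for 0.1 s.
2. the bar lies on the bench, let go, clear of the bin, with the flap shut (height (world z) of bar_mid below 0.03 m and contact force between bar and bin below 0.2 N and contact force between the fingers and bar below 0.2 N and linear speed of bar below 0.03 m/s and value of joint flap below 0.1 rad), for 0.2 s.
At the end, for the whole second after the job is handed in: The flap is held still by the gripper at 40 degrees, give or take 5 (0.611 to 0.785 rad), the fingers pressing on it with more than 1.5 N; the bar lies level and still on the bench (centre less than 30 mm up), touching neither the bin and flap nor the fingers (height (world z) of bar_mid below 0.03 m and contact force between bar and bin below 0.2 N and contact force between the fingers and bar below 0.2 N and linear speed of bar below 0.02 m/s and angle between bar_mid's own y axis and vertical between 1.51 and 1.63 rad and value of joint flap between 0.611 and 0.785 rad and velocity of joint flap between -0.05 and 0.05 rad/s and contact force between the fingers and flap above 1.5 N); the arm keeps its last pose, push and grip.
It fails at once if the bar is dropped (falls free faster than 0.7 m/s, about 25 mm) (linear speed of bar above 0.7 m/s and contact force between the fingers and bar below 0.1 N).
It fails at once if the glue bottle is pushed more than 30 mm (distance of glue_mid from where it was at the start of the episode above 0.03 m).
It fails at once if the jar is pushed more than 30 mm (distance of jar_mid from where it was at the start of the episode above 0.03 m).
It fails at once if the tape roll is pushed more than 30 mm (distance of tape_mid from where it was at the start of the episode above 0.03 m).
It fails at once if the glue bottle or the jar is knocked over (angle between any of glue_mid, jar_mid's own z axis and vertical above 0.5 rad).
It also fails if it takes over 58 s, if anything falls off the work surface, if the arm or the gripper's body presses on something with over 40 N, if the wrist force passes 120 N, or if a joint passes its speed limit or range.

## Working session

There is one attempt and no reset: what is moved stays moved. The work goes in short steps, Python scripts to look and compute and a shell command to move; the robot and the scene stay as the last step left them, time stands still between calls to the robot, and variables do not carry over. Pictures are saved under pics/ and viewed, and the job is handed in when it is done.

```bash
mkdir -p pics; ls; python3 - <<'E'
from rig import env
import cv2,numpy as np
s=env.observe();print(s)
for n in("scene","top"):
    p,d=env.get_image(n);cv2.imwrite(f"pics/{n}0.png",p[:,:,::-1]);np.save(f"pics/{n}0d.npy",d);np.save(f"pics/{n}0.npy",p)
    print(n,env.camera_model(n))
E
```

```text
pics
{'time_s': 0.0, 'q': array([ 5.72202566e+01,  2.18420561e+01,  7.43839479e+01, -6.91851289e-04,
        8.38580293e+01, -1.23350167e+01]), 'qvel': array([ 0.0601153 ,  0.07771553, -0.12980239, -0.00484232, -0.03735821,
        0.09010007]), 'joint_efforts': array([-2.83153912e-05, -4.48457980e+01, -2.31278443e+01, -3.13678702e-04,
        4.74952729e-03,  1.23143266e-05]), 'position': array([0.19195693, 0.51511004, 0.23070653]), 'tool_rot': array([[ 9.37009935e-01, -7.83971324e-04,  3.49301828e-01],
       [-3.49302578e-01, -1.23960538e-03,  9.37009163e-01],
       [-3.01591890e-04, -9.99998924e-01, -1.43536576e-03]]), 'ft_force': array([ 0.38418935,  0.25365839, -0.3586199 ]), 'wrist_torque': array([0.02351527, 0.02181643, 0.02576676]), 'grip_width': 0.08534560206796643}
scene {'camera_matrix': array([[450.8359449 ,   0.        , 321.11827396],
       [  0.        , 450.8359449 , 246.94454779],
       [  0.        ,   0.        ,   1.        ]]), 'dist_coeffs': array([0.01882698, 0.        , 0.        , 0.        , 0.        ]), 'R': array([[-0.75042643,  0.66060208,  0.02156513],
       [ 0.38444133,  0.46279065, -0.7987676 ],
       [-0.53764768, -0.59112579, -0.60125308]]), 't': array([ 0.42518518, -0.15304756,  1.26079731])}
top {'camera_matrix': array([[444.94250514,   0.        , 316.17031855],
       [  0.        , 444.94250514, 238.68223315],
       [  0.        ,   0.        ,   1.        ]]), 'dist_coeffs': array([-0.06530827,  0.        ,  0.        ,  0.        ,  0.        ]), 'R': array([[-0.01757527, -0.99930256,  0.03294709],
       [-0.9947282 ,  0.01414617, -0.1015662 ],
       [ 0.10102929, -0.03455845, -0.99428306]]), 't': array([0.03256878, 0.62034051, 0.95558939])}
```

View pics/scene0.png

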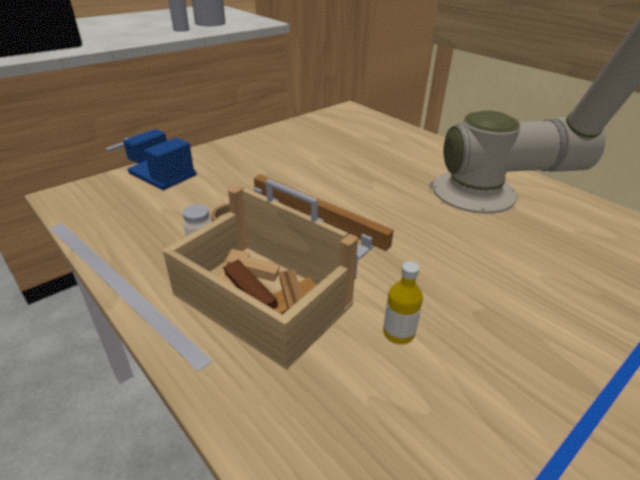

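View pics/top0.png

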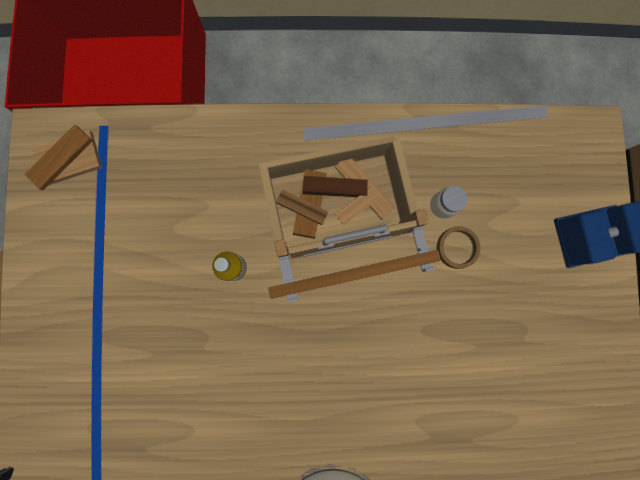

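The top view shows the bar from about (270,293) to (438,257), the handle rod at about (325–388, 230–242), glue at (228,265), the jar at (450,202) and the tape at (459,247). I'll enlarge it.

```bash
cat > h.py <<'E'
import cv2,numpy as np
from rig import env
def atz(n,px,z):
    c=env.camera_model(n);u=cv2.undistortPoints(np.array([[px]],float),c["camera_matrix"],c["dist_coeffs"])[0,0]
    R,t=c["R"],c["t"];o=-R.T@t;d=R.T@np.array([u[0],u[1],1]);return o+d*(z-o[2])/d[2]
def atd(n,px,dep):
    c=env.camera_model(n);u=cv2.undistortPoints(np.array([[px]],float),c["camera_matrix"],c["dist_coeffs"])[0,0]
    return c["R"].T@(np.array([u[0],u[1],1])*dep-c["t"])
def proj(n,X):
    c=env.camera_model(n);r,_=cv2.Rodrigues(c["R"]);return cv2.projectPoints(np.array(X,float).reshape(-1,1,3),r,c["t"],c["camera_matrix"],c["dist_coeffs"])[0][:,0]
E
python3 - <<'E'
import cv2,numpy as np
p=np.load('pics/top0.npy')[:,:,::-1]
cv2.imwrite('pics/c1.png',cv2.resize(p[180:310,200:360],None,fx=5,fy=4.5*10/9,interpolation=cv2.INTER_CUBIC)[:600])
cv2.imwrite('pics/c2.png',cv2.resize(p[180:300,340:500],None,fx=5,fy=5,interpolation=cv2.INTER_CUBIC))
E
```

```text
(no output)
```

View pics/c1.png

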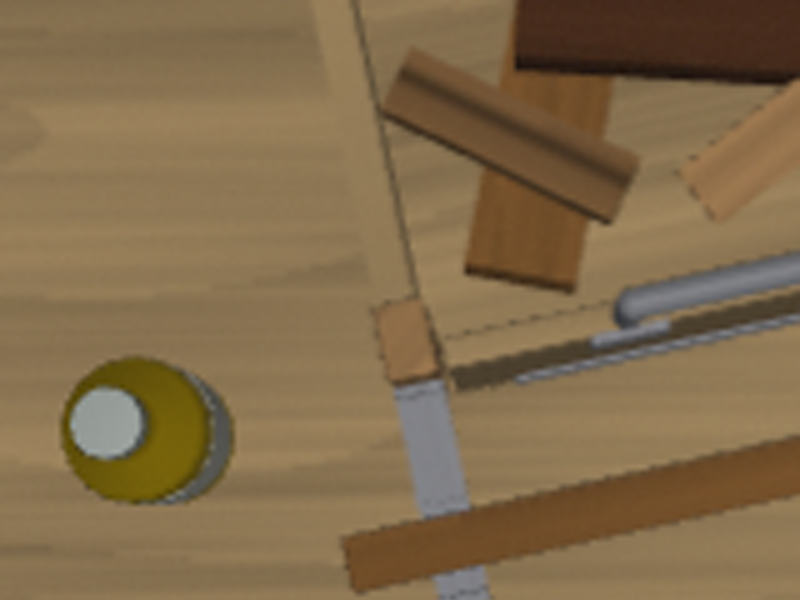

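View pics/c2.png

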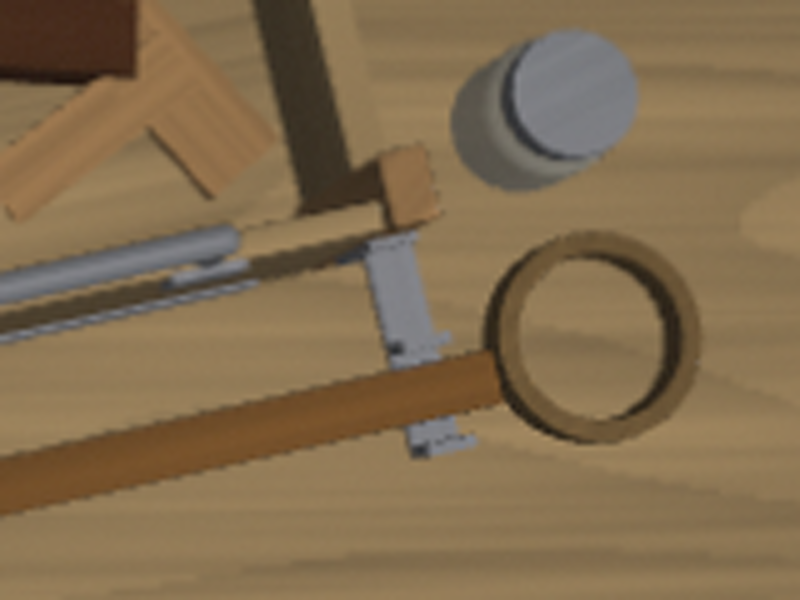

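```bash
python3 - <<'E'
from h import *
np.set_printoptions(precision=4,suppress=True)
B=[atz('top',p,.155) for p in [(269,288),(271.4,298.4),(438.6,250),(440.6,260.6)]]
print(np.array(B)); L=(B[0]+B[1])/2;Rr=(B[2]+B[3])/2
print('mid',(L+Rr)/2,'len',np.linalg.norm(L-Rr)); y=(L-Rr)/np.linalg.norm(L-Rr); print('ang y axis',np.degrees(np.arctan2(-y[0],y[1])))
H=[atz('top',p,.209) for p in [(323.4,240.5),(388,227.8)]];print('handle',H,np.linalg.norm(H[0]-H[1]),np.mean(H,0))
P=[atz('top',p,.165) for p in [(281.7,248),(421.8,217)]];print('posts',P,np.linalg.norm(P[0]-P[1]))
for n,p,z in [('glue',(221.2,264.8),.16),('jar',(340+570/5,180+93/5),.085),('tape',(340+597/5,180+337/5),.025)]: print(n,atz('top',p,z))
yb=np.array([y[0],y[1],0]);xb=np.array([yb[1],-yb[0],0]);
m=(L+Rr)/2; print('xb',xb,'handle-bar in bin',(np.mean(H,0)-m)@xb,(np.mean(H,0)-m)@yb)
d=np.load('pics/top0d.npy')
for px in [(355,274),(300,285),(420,258)]: print(atd('top',px,d[px[1],px[0]]))
E
```

```text
[[ 0.5147  0.1189  0.155 ]
 [ 0.4949  0.1145  0.155 ]
 [ 0.5825 -0.2127  0.155 ]
 [ 0.5616 -0.2157  0.155 ]]
mid [ 0.5384 -0.0488  0.155 ] len 0.33766151015389606
ang y axis 11.491804534332843
handle [array([0.5992, 0.0158, 0.209 ]), array([ 0.6209, -0.1032,  0.209 ])] 0.1209479450612349 [ 0.61   -0.0437  0.209 ]
posts [array([0.5903, 0.0934, 0.165 ]), array([ 0.6467, -0.1792,  0.165 ])] 0.27836501767561755
glue [0.5602 0.2093 0.16  ]
jar [ 0.6978 -0.2737  0.085 ]
tape [ 0.5969 -0.3019  0.025 ]
xb [0.98   0.1992 0.    ] handle-bar in bin 0.07118635233008938 -0.00930281334184464
[ 0.5386 -0.0465  0.1568]
[0.5194 0.0596 0.1569]
[ 0.5674 -0.1748  0.1556]
```

Checks: the bar measures 338 mm (340 expected), the handle sits 71 mm behind it (71 expected) and the posts are 278 mm apart (280 expected). Bin yaw is 11.5°, and the bar top centre is at (0.538, -0.049, 0.155). Next I'll move above the bar, turning by -58°.

```bash
python3 -m pendant '[[[0.48,-0.78,0],-0.48,0.6],[[0.48,-0.78,0],-0.48,0.6],[[0.48,-0.78,0],-0.48,0.6],[[0.48,-0.78,0],-0.48,0.6],[[0.48,-0.78,0],-0.48,0.6],[[0.48,-0.78,0],-0.48,0.6],[[0.48,-0.78,0],-0.48,0.6],[[0.48,-0.78,0],-0.48,0.6],[[0.48,-0.78,0],-0.48,0.6],[[0.48,-0.78,0],-0.48,0.6],[[0.48,-0.78,0],-0.48,0.6],[[0.48,-0.78,0],-0.48,0.6]]' 40
python3 -m pendant '[[[0.48,-0.78,0],-0.48,0.6],[[0.48,-0.78,0],-0.48,0.6],[[0.48,-0.78,0],-0.48,0.6],[[0.48,-0.78,0],-0.48,0.6],[[0.48,-0.78,0],-0.48,0.6],[[0.48,-0.78,0],-0.48,0.6],[[0.48,-0.78,0],-0.48,0.6],[[0.48,-0.78,0],-0.48,0.6],[[0.48,-0.78,0],-0.48,0.6],[[0.48,-0.78,0],-0.48,0.6],[[0,0,0],0,0.6],[[0,0,0],0,0.6]]'
python3 - <<'E'
from h import *
np.set_printoptions(precision=4,suppress=True)
s=env.observe();print(s['tool_rot'],s['q'],s['position'],np.degrees(np.arctan2(s['tool_rot'][1,2],s['tool_rot'][0,2])))
E
```

```text
time_s: 1.1
position: [0.3652, 0.2333, 0.2312]
tool_rot: [[0.651, -0.0, 0.759], [-0.759, -0.0, 0.651], [-0.0, -1.0, -0.0]]
ft_force: [-0.1, 0.8, -0.7]
grip_width: 0.0513
time_s: 2.1
position: [0.509, -0.0003, 0.2307]
tool_rot: [[0.287, -0.001, 0.958], [-0.958, 0.0, 0.287], [-0.001, -1.0, -0.001]]
ft_force: [-1.1, 0.7, 0.4]
grip_width: 0.0514
[[ 0.2868 -0.0013  0.958 ]
 [-0.958   0.0004  0.2868]
 [-0.0007 -1.     -0.0011]] [-13.3799  17.7517  80.7009   0.005   81.6243 -30.0488] [ 0.509  -0.0003  0.2307] 16.668242914425054
```

```bash
python3 -m pendant '[[[0.33,-0.54,0],-0.34,0.6],[[0.33,-0.54,0],-0.34,0.6],[[0.33,-0.54,0],-0.34,0.6],[[0,0,0],0,0.6],[[0,0,-0.4],0,0.6],[[0,0,-0.4],0,0.6],[[0,0,-0.4],0,0.6],[[0,0,-0.4],0,0.6],[[0,0,0],0,0.6]]'
python3 - <<'E'
from h import *
p,d=env.get_image('top');cv2.imwrite('pics/t1.png',cv2.resize(p[160:320,240:460,::-1],None,fx=3.6,fy=3.6))
p,d=env.get_image('scene');cv2.imwrite('pics/s1.png',cv2.resize(p[120:300,200:440,::-1],None,fx=3.3,fy=3.3))
s=env.observe();print(s['position'],np.degrees(np.arctan2(s['tool_rot'][1,2],s['tool_rot'][0,2])))
E
```

```text
time_s: 2.85
position: [0.537, -0.0464, 0.1814]
tool_rot: [[0.204, -0.004, 0.979], [-0.979, 0.002, 0.204], [-0.002, -1.0, -0.004]]
ft_force: [0.2, 0.7, -0.1]
grip_width: 0.0515
[ 0.53817588 -0.0470725   0.18356812] 11.741596572429293
```

View pics/t1.png

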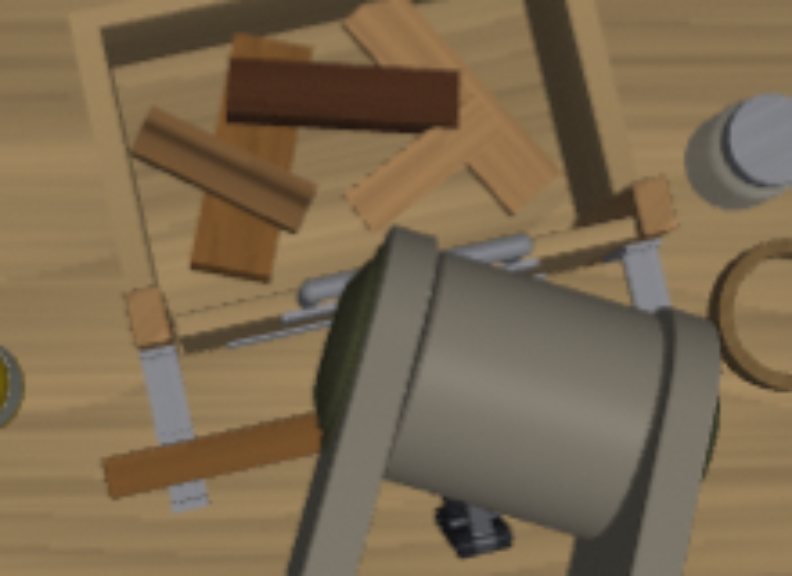

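View pics/s1.png

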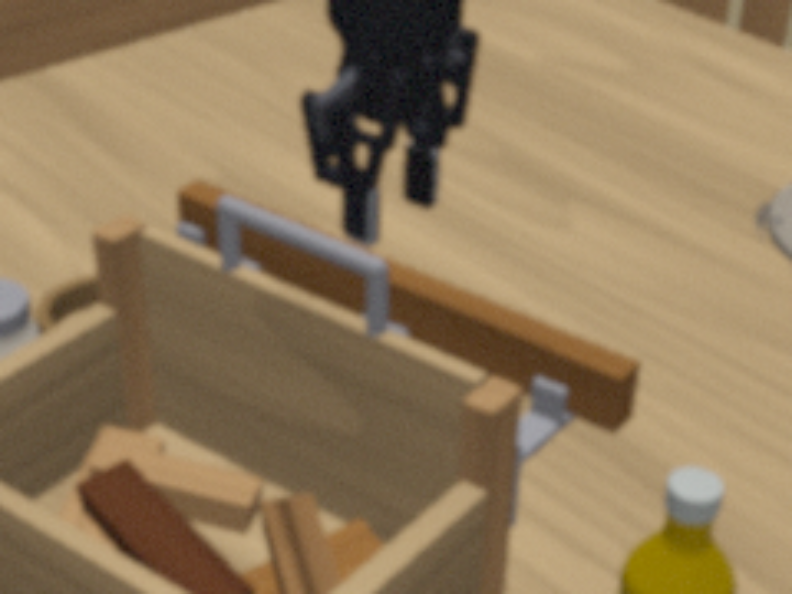

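The fingers straddle the bar and clear the handle. Now I'll go down about 62 mm and close.

```bash
python3 -m pendant '[[[0.02,-0.05,-0.35],0,0.6],[[0,0,-0.35],0,0.6],[[0,0,-0.35],0,0.6],[[0,0,-0.35],0,0.6],[[0,0,-0.35],0,0.6],[[0,0,-0.34],0,0.6],[[0,0,0],0,0.6],[[0,0,0],0,0.6]]'
python3 -m pendant '[[[0,0,0],0,0],[[0,0,0],0,0],[[0,0,0],0,0],[[0,0,0],0,0],[[0,0,0],0,0],[[0,0,0],0,0],[[0,0,0],0,0],[[0,0,0],0,0]]' 60
```

```text
time_s: 3.62
position: [0.5393, -0.0493, 0.1213]
tool_rot: [[0.203, 0.001, 0.979], [-0.979, -0.0, 0.203], [0.0, -1.0, 0.0]]
ft_force: [-0.1, 0.2, 0.6]
grip_width: 0.0512
time_s: 4.28
position: [0.5396, -0.0495, 0.1217]
tool_rot: [[0.202, 0.002, 0.979], [-0.979, -0.0, 0.202], [0.001, -1.0, 0.002]]
ft_force: [0.5, 1.5, 6.4]
grip_width: 0.0214
```

```bash
python3 -m pendant '[[[0,0,0.15],0,0],[[0,0,0.25],0,0],[[0,0,0.25],0,0],[[0,0,0.25],0,0],[[0,0,0.25],0,0],[[0,0,0.25],0,0],[[0,0,0.25],0,0],[[0,0,0.25],0,0],[[0,0,0.2],0,0],[[0,0,0],0,0],[[0,0,0],0,0],[[0,0,0],0,0]]'
python3 - <<'E'
from h import *
p,d=env.get_image('scene');cv2.imwrite('pics/s2.png',cv2.resize(p[80:300,200:440,::-1],None,fx=2.7,fy=2.7))
E
```

```text
time_s: 5.28
position: [0.539, -0.0495, 0.1833]
tool_rot: [[0.202, -0.001, 0.979], [-0.979, 0.0, 0.202], [-0.0, -1.0, -0.001]]
ft_force: [0.1, -0.6, -1.4]
grip_width: 0.0214
```

View pics/s2.png

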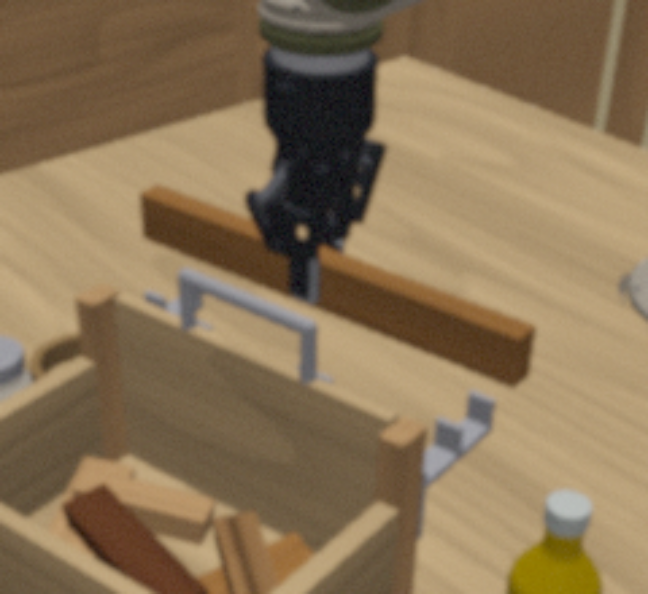

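The bar is clear of both hooks and level. I'll carry it 140 mm toward the robot and then lower it.

```bash
python3 -m pendant '[[[-0.3,-0.06,0],0,0],[[-0.5,-0.1,0],0,0],[[-0.5,-0.1,0],0,0],[[-0.5,-0.1,0],0,0],[[-0.5,-0.1,0],0,0],[[-0.5,-0.1,0],0,0],[[-0.5,-0.1,0],0,0],[[-0.5,-0.1,0],0,0],[[-0.5,-0.1,0],0,0],[[-0.3,-0.06,0],0,0],[[0,0,0],0,0]]'
python3 -m pendant '[[[0,0,-0.4],0,0],[[0,0,-0.6],0,0],[[0,0,-0.6],0,0],[[0,0,-0.6],0,0],[[0,0,-0.6],0,0],[[0,0,-0.6],0,0],[[0,0,-0.6],0,0],[[0,0,-0.6],0,0],[[0,0,-0.6],0,0],[[0,0,-0.3],0,0],[[0,0,0],0,0],[[0,0,0],0,0]]'
```

```text
time_s: 6.25
position: [0.3996, -0.0771, 0.1836]
tool_rot: [[0.201, -0.001, 0.98], [-0.98, 0.0, 0.201], [-0.0, -1.0, -0.001]]
ft_force: [-0.0, 0.1, -1.6]
grip_width: 0.0211
time_s: 7.25
position: [0.4016, -0.0772, 0.0185]
tool_rot: [[0.202, -0.0, 0.979], [-0.979, 0.0, 0.202], [-0.0, -1.0, -0.0]]
ft_force: [-0.4, 0.5, -2.0]
grip_width: 0.0214
```

```bash
python3 -m pendant '[[[0,0,-0.12],0,0],[[0,0,-0.12],0,0],[[0,0,-0.06],0,0],[[0,0,0],0,0],[[0,0,0],0,0]]'
python3 - <<'E'
from h import *
p,d=env.get_image('scene');cv2.imwrite('pics/s3.png',cv2.resize(p[80:300,200:470,::-1],None,fx=2.7,fy=2.7))
E
```

```text
time_s: 7.67
position: [0.4013, -0.0772, 0.0097]
tool_rot: [[0.202, 0.0, 0.979], [-0.979, -0.0, 0.202], [0.0, -1.0, 0.0]]
ft_force: [1.2, 0.8, -2.2]
grip_width: 0.0213
```

View pics/s3.png

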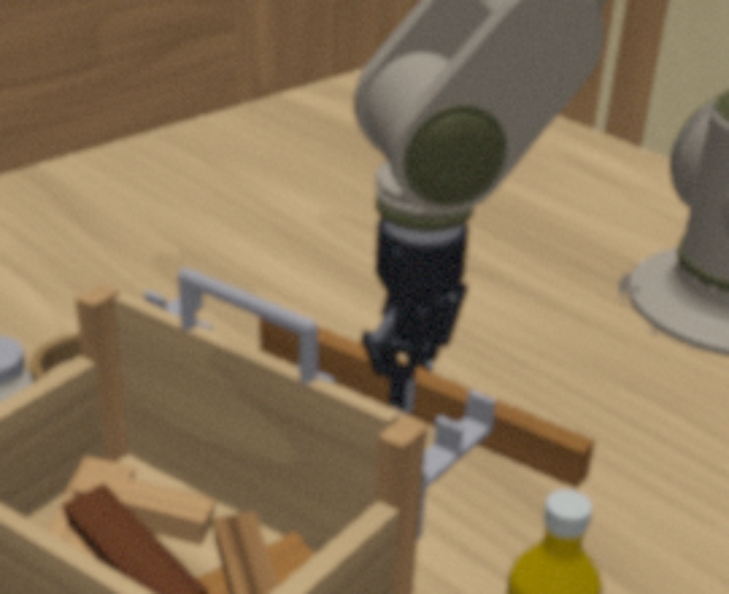

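Still about 2–3 mm up. I'll creep down.

```bash
python3 -m pendant '[[[0,0,-0.05],0,0],[[0,0,-0.03],0,0],[[0,0,0],0,0],[[0,0,0],0,0]]'; python3 -m pendant '[[[0,0,-0.04],0,0],[[0,0,0],0,0],[[0,0,0],0,0]]'
```

```text
time_s: 8.05
position: [0.4012, -0.0772, 0.0072]
tool_rot: [[0.202, -0.0, 0.979], [-0.979, 0.0, 0.202], [-0.0, -1.0, -0.0]]
ft_force: [0.6, 0.6, -2.0]
grip_width: 0.0214
time_s: 8.3
position: [0.4013, -0.0772, 0.0066]
tool_rot: [[0.202, 0.001, 0.979], [-0.979, -0.0, 0.202], [0.001, -1.0, 0.001]]
ft_force: [-1.7, 0.9, 11.3]
grip_width: 0.021
```

Bench contact shows (+11 N). I'll open and lift away.

```bash
python3 -m pendant '[[[0,0,0],0,0.35],[[0,0,0],0,0.6],[[0,0,0],0,0.6],[[0,0,0],0,0.6],[[0,0,0],0,0.6],[[0,0,0],0,0.6],[[0,0,0],0,0.6]]'
python3 -m pendant '[[[0,0,0.2],0,0.6],[[0,0,0.5],0,0.6],[[0,0,0.8],0,0.6],[[0,0,0.9],0,0.6],[[0,0,0.9],0,0.6],[[0,0,0.9],0,0.6],[[0,0,0.9],0,0.6],[[0,0,0.9],0,0.6],[[0,0,0.9],0,0.6],[[0,0,0.9],0,0.6],[[0,0,0.5],0,0.6],[[0,0,0],0,0.6]]'
python3 - <<'E'
from h import *
p,d=env.get_image('scene');cv2.imwrite('pics/s4.png',p[:,:,::-1])
p,d=env.get_image('top');cv2.imwrite('pics/t4.png',p[:,:,::-1]);print(env.observe()['position'])
E
```

```text
time_s: 8.88
position: [0.4012, -0.0771, 0.006]
tool_rot: [[0.202, -0.0, 0.979], [-0.979, 0.0, 0.202], [-0.0, -1.0, -0.0]]
ft_force: [0.8, -0.5, -0.1]
grip_width: 0.0509
time_s: 9.88
position: [0.4019, -0.0775, 0.2583]
tool_rot: [[0.202, 0.006, 0.979], [-0.979, -0.003, 0.202], [0.004, -1.0, 0.005]]
ft_force: [0.0, 0.3, 0.1]
grip_width: 0.0514
[ 0.40086153 -0.07697267  0.25495425]
```

View pics/s4.png

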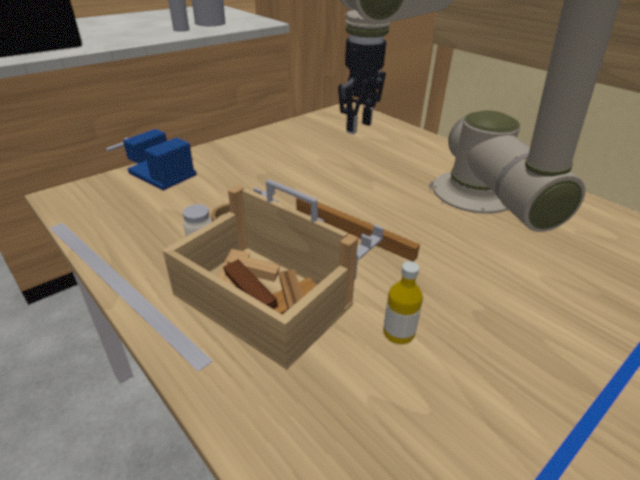

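View pics/t4.png

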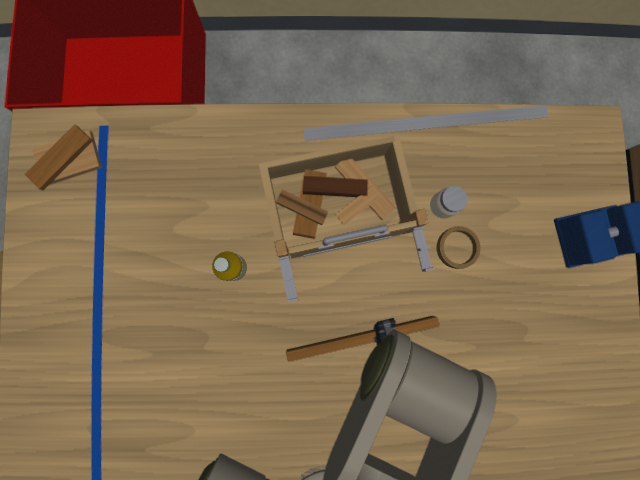

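The bar lies on the bench at about (288,355)–(438,322), well clear of the bin. The glue, jar and tape haven't moved. Next I'll go over the handle at (0.610, -0.044).

```bash
python3 -m pendant '[[[0.35,0.06,0],0,0.6],[[0.7,0.11,0],0,0.6],[[0.7,0.11,0],0,0.6],[[0.7,0.11,0],0,0.6],[[0.7,0.11,0],0,0.6],[[0.7,0.11,0],0,0.6],[[0.7,0.11,0],0,0.6],[[0.7,0.11,0],0,0.6],[[0.7,0.11,0],0,0.6],[[0.7,0.11,0],0,0.6],[[0.33,0.06,0],0,0.6],[[0,0,0],0,0.6]]'
python3 - <<'E'
from h import *
p,d=env.get_image('scene');cv2.imwrite('pics/s5.png',cv2.resize(p[80:300,200:440,::-1],None,fx=2.7,fy=2.7));print(env.observe()['position'])
E
```

```text
time_s: 10.98
position: [0.6122, -0.0431, 0.2523]
tool_rot: [[0.203, -0.003, 0.979], [-0.979, 0.001, 0.203], [-0.002, -1.0, -0.003]]
ft_force: [0.3, -0.5, -0.5]
grip_width: 0.0511
[ 0.61108256 -0.04335364  0.25279388]
```

View pics/s5.png

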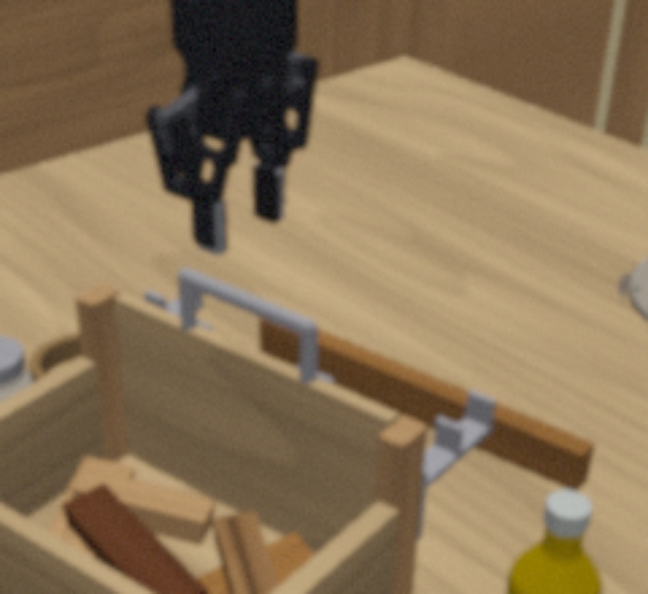

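The handle rod lies under and between the open fingers. I'll go down 66 mm and close.

```bash
python3 -m pendant '[[[-0.03,0,-0.3],0,0.6],[[0,0,-0.4],0,0.6],[[0,0,-0.4],0,0.6],[[0,0,-0.4],0,0.6],[[0,0,-0.4],0,0.6],[[0,0,-0.3],0,0.6],[[0,0,0],0,0.6],[[0,0,0],0,0.6]]'
python3 - <<'E'
from h import *
p,d=env.get_image('scene');cv2.imwrite('pics/s6.png',cv2.resize(p[80:300,200:440,::-1],None,fx=2.7,fy=2.7));print(env.observe()['position'])
E
```

```text
time_s: 11.7
position: [0.6092, -0.0439, 0.1888]
tool_rot: [[0.202, -0.001, 0.979], [-0.979, 0.0, 0.202], [-0.0, -1.0, -0.001]]
ft_force: [-0.3, 0.1, -0.2]
grip_width: 0.0512
[ 0.60960076 -0.04394217  0.18941694]
```

View pics/s6.png

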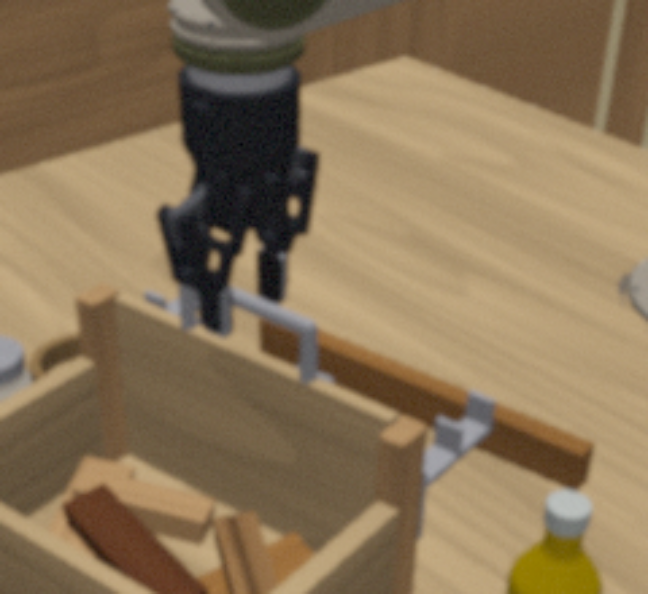

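```bash
python3 - <<'E'
from h import *
a=atz('scene',(270.4,182),.208);b=atz('scene',(316.7,200.5),.208);print(a,b,(a+b)/2,np.linalg.norm(a-b))
print((proj('scene',[env.observe()['position']])-[200,80])*2.7)
E
```

```text
[ 0.62005124 -0.09185697  0.208     ] [0.59625341 0.01494551 0.208     ] [ 0.60815233 -0.03845573  0.208     ] 0.10942169494703881
[[244.58156624 320.61068052]]
```

The two cameras agree on the handle centre to about 5 mm, and only along the rod, so it's fine to grip. Closing.

```bash
python3 -m pendant '[[[0,0.05,-0.08],0,0.3],[[0,0,0],0,0],[[0,0,0],0,0],[[0,0,0],0,0],[[0,0,0],0,0],[[0,0,0],0,0],[[0,0,0],0,0],[[0,0,0],0,0],[[0,0,0],0,0],[[0,0,0],0,0]]' 50
python3 - <<'E'
import numpy as np
# arc: cumulative shift along world for angles
for a in range(0,41,4):
    r=np.radians(a);f=.19*np.sin(r);print(a,np.round(np.array([-f*.98,-f*.2,.19*(np.cos(r)-1)])/.03,3))
E
```

```text
time_s: 12.58
position: [0.61, -0.0423, 0.187]
tool_rot: [[0.202, 0.001, 0.979], [-0.979, -0.0, 0.202], [0.0, -1.0, 0.001]]
ft_force: [3.5, 2.1, 3.7]
grip_width: 0.0103
0 [-0. -0.  0.]
4 [-0.433 -0.088 -0.015]
8 [-0.864 -0.176 -0.062]
12 [-1.29  -0.263 -0.138]
16 [-1.711 -0.349 -0.245]
20 [-2.123 -0.433 -0.382]
24 [-2.524 -0.515 -0.548]
28 [-2.914 -0.595 -0.741]
32 [-3.289 -0.671 -0.962]
36 [-3.648 -0.745 -1.21 ]
40 [-3.99  -0.814 -1.482]
```

```bash
python3 -m pendant '[[[-0.21,-0.04,0],0,0],[[-0.22,-0.05,-0.015],0,0],[[-0.22,-0.04,-0.02],0,0],[[-0.21,-0.05,-0.03],0,0],[[-0.21,-0.04,-0.035],0,0],[[-0.22,-0.05,-0.04],0,0],[[-0.21,-0.04,-0.05],0,0],[[-0.21,-0.04,-0.055],0,0],[[-0.21,-0.04,-0.065],0,0],[[-0.2,-0.04,-0.07],0,0],[[0,0,0],0,0],[[0,0,0],0,0]]'
python3 - <<'E'
from h import *
p,d=env.get_image('scene');cv2.imwrite('pics/s7.png',cv2.resize(p[80:300,200:440,::-1],None,fx=2.7,fy=2.7));print(env.observe()['position'])
E
```

```text
time_s: 13.58
position: [0.5467, -0.0553, 0.1762]
tool_rot: [[0.202, 0.003, 0.979], [-0.979, -0.0, 0.202], [0.001, -1.0, 0.003]]
ft_force: [4.0, 3.2, 6.9]
grip_width: 0.01
[ 0.54682706 -0.05528128  0.17622948]
```

View pics/s7.png

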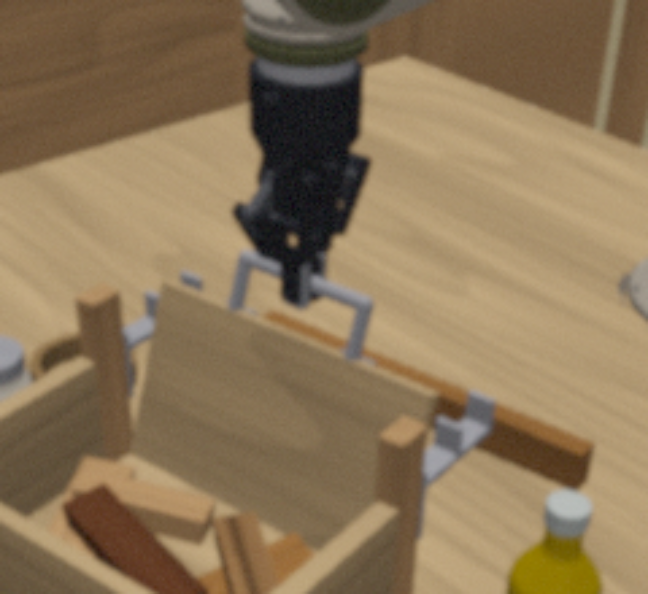

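The flap is opening with the rod held in the pads. I'll continue to 40°.

```bash
python3 -m pendant '[[[-0.2,-0.04,-0.07],0,0],[[-0.2,-0.04,-0.08],0,0],[[-0.2,-0.04,-0.09],0,0],[[-0.19,-0.04,-0.095],0,0],[[-0.19,-0.04,-0.1],0,0],[[-0.19,-0.04,-0.11],0,0],[[-0.18,-0.04,-0.115],0,0],[[-0.18,-0.04,-0.12],0,0],[[-0.17,-0.03,-0.13],0,0],[[-0.17,-0.03,-0.14],0,0],[[0,0,0],0,0],[[0,0,0],0,0]]'
python3 - <<'E'
from h import *
p,d=env.get_image('scene');cv2.imwrite('pics/s8.png',cv2.resize(p[80:300,200:440,::-1],None,fx=2.7,fy=2.7));np.save('pics/s8.npy',p)
p,d=env.get_image('top');cv2.imwrite('pics/t8.png',cv2.resize(p[180:380,240:480,::-1],None,fx=2.9,fy=2.9))
s=env.observe();print(s['position'],s['ft_force'],s['qvel'])
E
```

```text
time_s: 14.63
position: [0.4902, -0.0669, 0.1442]
tool_rot: [[0.202, 0.001, 0.979], [-0.979, -0.0, 0.202], [0.001, -1.0, 0.001]]
ft_force: [2.8, 1.0, 6.3]
grip_width: 0.0101
[ 0.49028772 -0.06687328  0.14431187] [2.09934615 1.80410694 5.97545163] [ 0.10834095 -0.03282303 -0.08155766  0.00930016  0.07073445 -0.00905059]
```

View pics/s8.png

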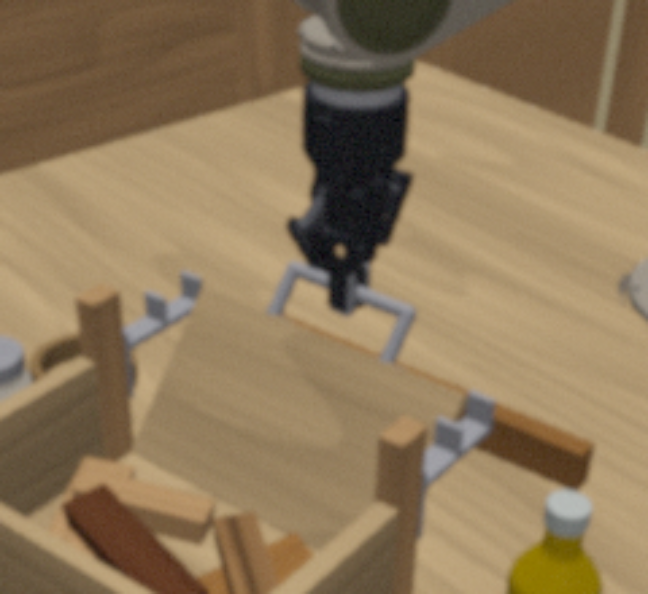

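View pics/t8.png

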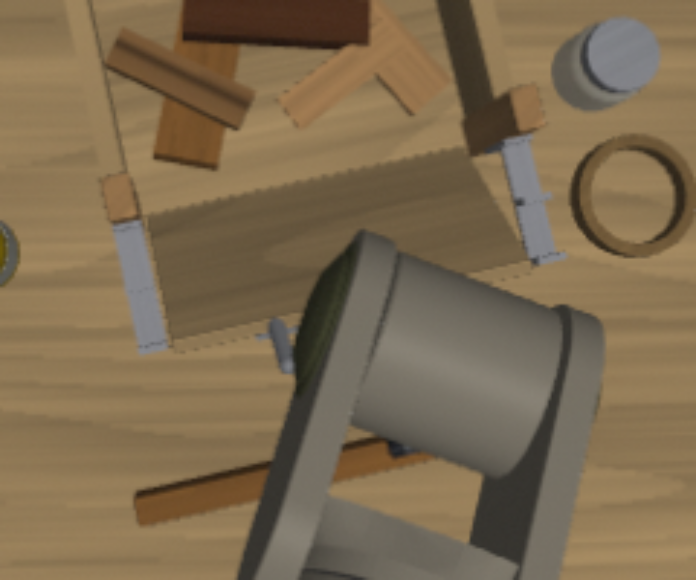

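```bash
python3 - <<'E'
from h import *
xb=np.array([.98,.2,0]);yb=np.array([-.2,.98,0]);h=np.array([.609,-.041,0])
for a in (34,37,40,43,46):
    r=np.radians(a);e=-np.sin(r)*xb+np.array([0,0,np.cos(r)]);n=-np.cos(r)*xb+np.array([0,0,-np.sin(r)])
    base=h+[0,0,.015]
    P=[base+.15*e+s*.006*n+y*.127*yb for y in(1,-1) for s in(1,-1)]
    T=(proj('top',P)-[240,180])*2.9;S=(proj('scene',[base+.19*e+.05*yb,base+.19*e-.05*yb]+P)-[200,80])*2.7
    print(a,T.round().tolist(),S.round().tolist())
E
```

```text
34 [[166.0, 339.0], [162.0, 324.0], [528.0, 257.0], [527.0, 242.0]] [[393.0, 306.0], [287.0, 265.0], [465.0, 394.0], [458.0, 393.0], [200.0, 284.0], [191.0, 281.0]]
37 [[168.0, 348.0], [164.0, 334.0], [528.0, 266.0], [527.0, 252.0]] [[399.0, 309.0], [294.0, 268.0], [469.0, 396.0], [463.0, 394.0], [205.0, 286.0], [197.0, 283.0]]
40 [[169.0, 356.0], [166.0, 343.0], [528.0, 275.0], [528.0, 261.0]] [[404.0, 312.0], [300.0, 271.0], [473.0, 398.0], [467.0, 395.0], [210.0, 289.0], [202.0, 285.0]]
43 [[171.0, 364.0], [168.0, 352.0], [528.0, 283.0], [528.0, 270.0]] [[409.0, 315.0], [305.0, 275.0], [476.0, 401.0], [471.0, 397.0], [215.0, 292.0], [208.0, 287.0]]
46 [[173.0, 371.0], [170.0, 360.0], [527.0, 290.0], [528.0, 278.0]] [[414.0, 320.0], [311.0, 279.0], [479.0, 404.0], [474.0, 400.0], [220.0, 296.0], [213.0, 290.0]]
```

The flap corners at (175,352) and (530,275) match a flap angle of 39–40°. The TCP travel of 122 mm gives 40.0°. I'll let it settle and check that it holds still.

```bash
python3 -m pendant '[[[0,0,0],0,0],[[0,0,0],0,0],[[0,0,0],0,0],[[0,0,0],0,0],[[0,0,0],0,0],[[0,0,0],0,0],[[0,0,0],0,0],[[0,0,0],0,0],[[0,0,0],0,0],[[0,0,0],0,0],[[0,0,0],0,0],[[0,0,0],0,0]]'
python3 - <<'E'
from h import *
p,d=env.get_image('scene');q=np.load('pics/s8.npy')
print('changed px',(np.abs(p.astype(int)-q).max(2)>50).sum())
cv2.imwrite('pics/s9.png',p[:,:,::-1])
E
```

```text
time_s: 15.73
position: [0.4903, -0.0669, 0.1443]
tool_rot: [[0.202, 0.001, 0.979], [-0.979, -0.001, 0.202], [0.001, -1.0, 0.001]]
ft_force: [2.9, 1.8, 6.6]
grip_width: 0.01
changed px 0
```

View pics/s9.png

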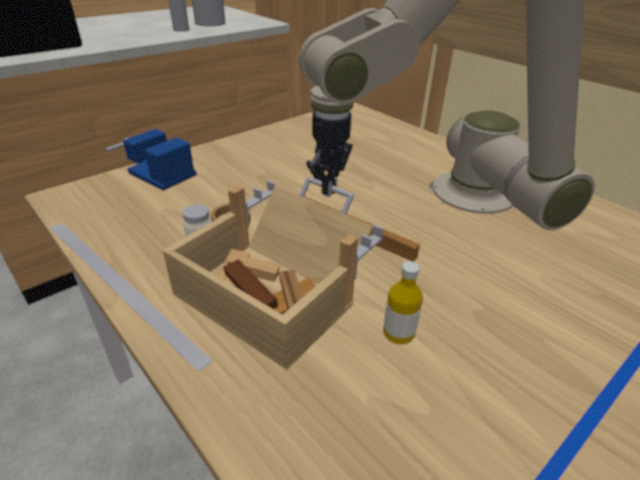

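The picture shows the flap held open with the gripper on the handle at about (327,185). The bar lies on the bench near (400,245), and the glue bottle and jar are undisturbed. Nothing moved over the last second, so I'm handing in.

```bash
python3 -c "
from rig import env
print(env.close_job())"
```

```text
the job is handed in; nothing more can be done
None
```

The job is handed in at about 16 s of the 58 s allowed. I lifted the bar out of both hooks, carried it about 140 mm toward the robot, set it down on edge on the bench and let it go. I then gripped the flap's handle and pulled the flap open along its arc, and the gripper still holds it there.

- **Flap angle:** the TCP travel of 122 mm gives 40.0°, and the flap corners in the top view match 39–40° (target 40 ± 5).
- **Stillness:** nothing changed in the scene picture between two shots about a second apart.
- **Holding force:** the grip command was 50 N and the gripper reads about 10 mm open on the 12 mm rod. The wrist force is about 7 N. I could not read the contact force on the flap directly.
- **Bar and other items:** the bar lies on the bench clear of the bin. The glue bottle, jar and tape roll appear unmoved in the pictures.

The two cameras disagreed by about 5 mm on where the handle's middle is, but only along the rod, which did not matter for the grip. No check failed.

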